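# Sort left- and right-hand instrument brackets and a vial after pump service

### The job

The pump of the liquid chromatograph has been serviced and its parts are mixed up on the bench: put both left-hand brackets in the blue tray and both right-hand brackets in the orange tray, each lying flat on the tray floor, rib up, and stand the amber vial upright in the white holder. Looking from above along a bracket's rib towards the end with the foot, the foot points left on a left-hand bracket and right on a right-hand one. Leave the clear, white-capped vial standing where it is.

Things in the scene. Friction and masses are not known exactly. Their poses are not given: they have to be found in the camera images.
- left_bracket_1: left-hand bracket, lying flat, 70 g: dark L-shaped plate 6 mm thick. Long arm 64 (x) by 24 mm (y); at its +x end (x 10 to 32 mm) a foot with a brass screw juts to +y, to 38 mm from mid-arm. Aluminium rib to grip, 10 mm thick, on the arm along x (-30 to 20 mm), 6 to 34 mm above the underside. Seen from above, along the rib to the foot end, the foot points left. Origin: underside, mid-arm; z up
- left_bracket_2: left-hand bracket, lying flat, 70 g: dark L-shaped plate 6 mm thick. Long arm 64 (x) by 24 mm (y); at its +x end (x 10 to 32 mm) a foot with a brass screw juts to +y, to 38 mm from mid-arm. Aluminium rib to grip, 10 mm thick, on the arm along x (-30 to 20 mm), 6 to 34 mm above the underside. Seen from above, along the rib to the foot end, the foot points left. Origin: underside, mid-arm; z up
- right_bracket_1: right-hand bracket, lying flat, 70 g: dark L-shaped plate 6 mm thick. Long arm 64 (x) by 24 mm (y); at its +x end (x 10 to 32 mm) a foot with a brass screw juts to -y, to 38 mm from mid-arm. Aluminium rib to grip, 10 mm thick, on the arm along x (-30 to 20 mm), 6 to 34 mm above the underside. Seen from above, along the rib to the foot end, the foot points right. Origin: underside, mid-arm; z up
- right_bracket_2: right-hand bracket, lying flat, 70 g: dark L-shaped plate 6 mm thick. Long arm 64 (x) by 24 mm (y); at its +x end (x 10 to 32 mm) a foot with a brass screw juts to -y, to 38 mm from mid-arm. Aluminium rib to grip, 10 mm thick, on the arm along x (-30 to 20 mm), 6 to 34 mm above the underside. Seen from above, along the rib to the foot end, the foot points right. Origin: underside, mid-arm; z up
- amber_vial: amber (brown) glass vial with a black cap, standing upright: body 30 mm in diameter and 44 mm tall, then a shoulder, cap 25 mm in diameter from 50 to 68 mm, 68 mm overall, 40 g. Origin: centre of its underside; z up along its axis
- clear_vial: pale clear-glass vial with a white cap, same size and shape as the amber one, standing upright among the parts. Not part of the job: leave it standing where it is. Origin: centre of its underside; z up
- blue_tray: fixed blue tray for left-hand brackets: outside 88 (x) by 178 mm (y), rim 12 mm high, walls and floor 4 mm thick, inside 80 by 170 mm; room for two brackets end to end along y. A flat white tab with a drawing of the bracket sticks out 30 mm on its +x side. Origin: centre of the underside, at table height; z up
- orange_tray: fixed orange tray for right-hand brackets: outside 88 (x) by 178 mm (y), rim 12 mm high, walls and floor 4 mm thick, inside 80 by 170 mm; room for two brackets end to end along y. A flat white tab with a drawing of the bracket sticks out 30 mm on its +x side. Origin: centre of the underside, at table height; z up
- vial_holder: fixed white square open-topped holder for the vial: outside 58 by 58 mm, 25 mm high, walls and floor 4 mm thick, inside 50 by 50 mm, floor 4 mm above the table. Origin: centre of the underside, at table height; x and y along the sides, z up
Things that resemble listed ones, but are neither listed nor needed, are in the scene too. Leave any green, purple or red look-alike of the right_bracket_2 alone.

How it is judged:
By the outcome, as a careful person would: the job done as asked, in the order asked, and still so for the second after the job is handed in, with the robot touching nothing.
It also fails if it takes over 109 s, if anything falls off the work surface, if the arm or the gripper's body presses on something with over 40 N, if the wrist force passes 120 N, or if a joint passes its speed limit or range.

### The arm

A 6-joint arm with a two-finger parallel gripper is mounted at the origin on the work surface. World frame = base frame: x ahead of the robot, y to its left, z up, the work surface at z = 0. Lengths are in m, angles in rad, forces in N, time in s.
With the tool pointing down it reaches from about 0.35 to 0.775 m from the base axis. Payload 7.3 kg.
Tool frame: the origin (TCP) lies at the very end of the fingers, on their centre line; the grasp point (between the pads) lies 19 mm behind it; z points along the fingers, y is the line along which they close (so a half turn about z gives the same grasp; the last joint's range is limited). The gripper opens to 92 mm and grips with 3 to 60 N. Pads are 19 mm wide; open, the fingers measure 130 mm over their backs; the gripper's body (75 mm by 190 mm) begins 47 mm behind the grasp point.
Start: joints at [-1.423, 0.342, 1.524, -0, 1.275, -0.146], TCP at [0.152, -0.503, 0.227] pointing down, gripper open.
Joint ranges: [-2.53, 2.53], [-0.77, 2.02], [0.04, 2.7], [-1, 4.14], [0.28, 2.66], [-3.11, 3.11]. Speed limits (rad/s): [2.57, 2.57, 3.14, 3.14, 3.14, 3.14].

### API

Orientations are given as [roll, pitch, yaw] about the fixed x, y, z axes, in that order (R = Rz(yaw) Ry(pitch) Rx(roll)).
In Python, from cell import robot gives the robot as it stands. The module is installed in compiled form; this text tells all that it offers.
- The arm moves only by the tool creep_tool, called after "Request:" as name(argument=value, ...) on one line, values as JSON. Schema: {"type":"object","properties":{"deltas":{"type":"array","items":{"type":"array","items":{"type":"array","items":{"type":"number"},"minItems":5,"maxItems":5},"minItems":1,"maxItems":5},"minItems":1,"maxItems":1},"grip_force":{"type":"number"},"only":{"type":"string"},"quiet":{"type":"boolean"},"lines":{"type":"string"}},"required":["deltas"],"additionalProperties":false}. deltas is a list that holds a single list of rows (three levels of brackets), with 1 to 5 rows, each of 5 numbers: the opening from 0.0 (shut) to 1.0 (fully open), then dx, dy, dz in fractions of the full range, 1 being 500 mm, then a turn about the tool's z in shares of 180 degrees (1.0 is 180 degrees); each row is the pose to reach, as a shift and turn from the pose commanded when the call began, along the tool's axes at that moment; what a row does not reach only later rows make up. A row lasts 1/12 s, in which the tool goes at most 0.0417 m and 0.125 rad, less where a joint would pass 70% of its speed; a pose out of reach is approached as far as the arm can. The fingers move at their own pace and stop on an object; grip_force is the grip in N (left out, the last holds). Time passes only in rows, so rows that do not move let the fingers close. The tool returns the time, the measured TCP pose, the force, the opening and the grip force at its end. only (a regular expression) keeps the lines of the reply that match it, lines (a string "A,B") keeps lines A to B, and quiet returns only ok. Shift and turn numbers lie between -1 and 1, and a call with a number outside is refused. Input that does not fit is refused with a message, and nothing moves.
- robot.get_obs(): the state, without advancing time (a new reading comes with each control period).
- robot.capture(name): name is "scene" or "top"; returns (picture, depth): 400x640x3 uint8, red, green, blue; 400x640 float32, m along the optical axis (not along the pixel's ray), 0 where there is no reading.
- robot.get_calibration(name): a dict with "camera_matrix" (3x3 intrinsics, pixels), "xyz" and "orientation" of the camera in the world. Camera axes: x right, y down, z forward; pixel columns grow to the right and rows downward; lengths in m; the calibration is good to about 2 mm. A picture is of the moment at which its call begins. get_calibration takes no time and is no camera call.
- robot.sign_off(): hands the job in; it is judged then, once.
The state is a dict: "t": time; "qpos": joint angles; "qd": joint speeds; "tau": joint torques, N m; "eef_pos": TCP position; "orientation": TCP orientation; "ft_force": force on the tool from outside, world axes, zero at the start; "torque": the same for the moment, N m; "grip_width": opening from 0.0 (shut) to 1.0 (fully open); "gripper_force": force on a finger pad.
Only numpy, scipy, OpenCV 4.12 (cv2) and the standard library are available. Lean on these libraries where they do the work, as an engineer would, in place of code of your own. Each camera call takes 0.05 s, during which the arm holds its last target. There are 200 camera calls.

## Working session

There is one attempt and no reset: what is moved stays moved. The work goes in short steps, Python scripts to look and compute and a tool call to move; the robot and the scene stay as the last step left them, time stands still between calls to the robot, and variables do not carry over. Pictures are saved under pics/ and viewed, at most 14 in all, crops included, and the job is handed in when it is done.

```bash
mkdir -p pics; cat > h.py <<'E'
import numpy as np, cv2
from scipy.spatial.transform import Rotation as R
from cell import robot
def cap(n,f=None):
    p,d=robot.capture(n)
    if f: cv2.imwrite('pics/'+f,p[:,:,::-1])
    return p,d
def ray(n,u,v):
    c=robot.get_calibration(n);K=np.array(c['camera_matrix']);r=R.from_euler('xyz',c['orientation'])
    return np.array(c['xyz']),r.apply(np.linalg.inv(K)@[u,v,1])
def at(n,u,v,z):
    o,d=ray(n,u,v);return o+d*(z-o[2])/d[2]
def dep(n,D,u,v):
    o,d=ray(n,u,v);return o+d*np.median(D[v-1:v+2,u-1:u+2])
E
python3 - <<'E'
from h import *
for n in('scene','top'):
    p,d=cap(n,n+'1.png');np.save(n+'1.npy',d);c=robot.get_calibration(n);print(n,c)
print(robot.get_obs())
E
```

```text
scene {'camera_matrix': array([[381.78478289,   0.        , 319.15686982],
       [  0.        , 381.78478289, 191.72634567],
       [  0.        ,   0.        ,   1.        ]]), 'xyz': array([1.00859653, 0.40266438, 0.49421559]), 'orientation': array([-2.15933559, -0.01795845,  2.23804486])}
top {'camera_matrix': array([[410.80348303,   0.        , 325.14476286],
       [  0.        , 410.80348303, 203.96326559],
       [  0.        ,   0.        ,   1.        ]]), 'xyz': array([ 0.42175642, -0.00101334,  0.95133559]), 'orientation': array([-3.08351423, -0.00804435, -1.58587855])}
{'t': 0.1, 'qpos': array([-1.42301618e+00,  3.42658691e-01,  1.52492220e+00,  1.45422680e-05,
        1.27540617e+00, -1.45980385e-01]), 'qd': array([ 0.00093551, -0.0028607 , -0.00142274, -0.00047032,  0.00035192,
       -0.00016327]), 'tau': array([ 1.91415580e-03, -4.32004309e+01, -2.44694370e+01,  7.19506200e-02,
        5.25958103e-02, -4.42281407e-05]), 'eef_pos': array([ 0.15199681, -0.50213424,  0.22611129]), 'orientation': array([-3.14021509e+00, -2.16593449e-04,  2.93756142e-01]), 'ft_force': array([ 0.29106369, -0.14946045, -0.81170374]), 'torque': array([-0.03999259, -0.01318633, -0.04232932]), 'gripper_force': 0.0, 'grip_width': 0.9984139208797619}
```

View pics/top1.png

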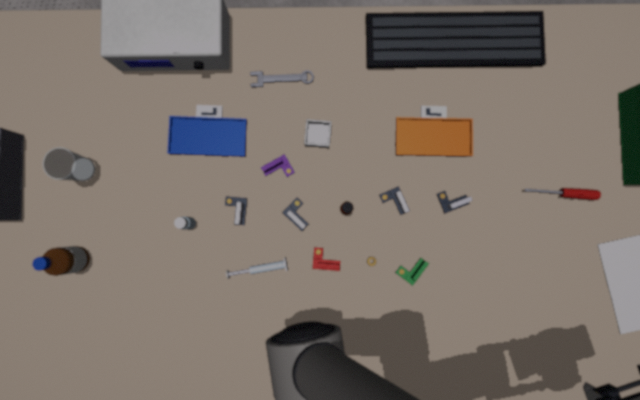

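View pics/scene1.png

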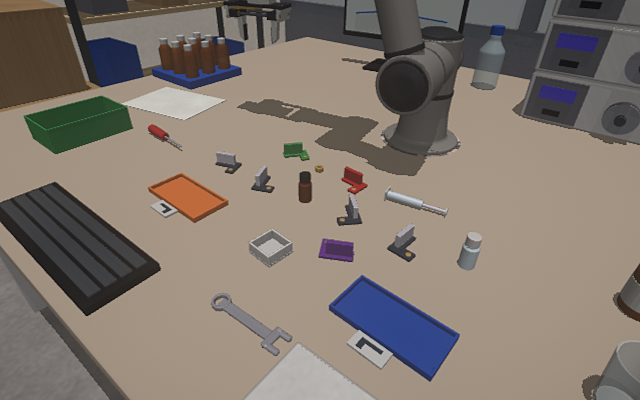

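The top view shows dark brackets near (237,210), (296,214), (396,199) and (454,202). The amber vial is at (347,208), the clear vial at (184,223), the blue tray at (208,137), the orange tray at (434,137) and the holder at (318,134). The scene view shows the same layout; I'll enlarge both.

```bash
python3 - <<'E'
import cv2
a=cv2.imread('pics/top1.png')[100:235,160:320];b=cv2.imread('pics/top1.png')[100:235,330:490]
r=lambda x:cv2.resize(x,None,fx=4.9,fy=4.9,interpolation=cv2.INTER_CUBIC)
def g(x,u0,v0,s,f,du=10):
    y=cv2.resize(x,None,fx=s,fy=s,interpolation=cv2.INTER_CUBIC);y=cv2.convertScaleAbs(y,alpha=1.4,beta=20)
    for u in range(0,x.shape[1],du):
        cv2.line(y,(int((u+.5)*s),0),(int((u+.5)*s),4 if u%20 else 10),(0,0,255),1)
        if u%20==0: cv2.putText(y,str(u0+u),(int((u+.5)*s)-10,20),0,.4,(0,0,255))
    for v in range(0,x.shape[0],du):
        cv2.line(y,(0,int((v+.5)*s)),(6,int((v+.5)*s)),(0,0,255),1);cv2.putText(y,str(v0+v),(8,int((v+.5)*s)+4),0,.4,(0,0,255))
    cv2.imwrite('pics/'+f,y)
t=cv2.imread('pics/top1.png');s=cv2.imread('pics/scene1.png')
g(t[185:235,220:350],220,185,6,'c1.png');g(t[180:225,340:480],340,180,5.6,'c2.png');g(s[140:270,210:420],210,140,3.8,'c3.png')
E
```

```text
(no output)
```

View pics/c1.png

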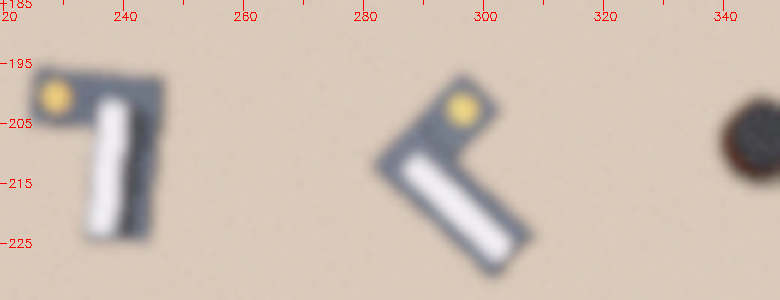

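View pics/c2.png

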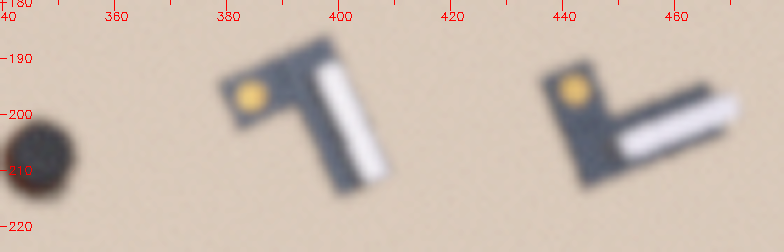

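View pics/c3.png

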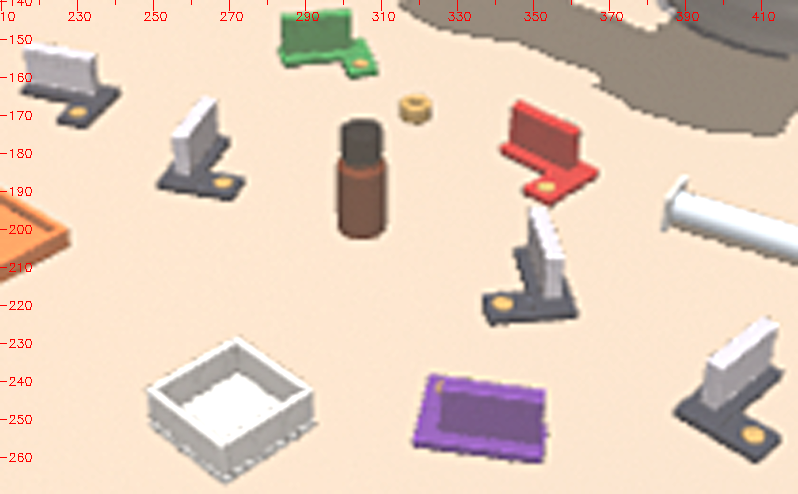

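The crops settle handedness: the bracket at (238,212) and the one at (402,201) are left-hand; (296,219) and (461,202) are right-hand. I'll now measure rib ends, the vial and the trays, checking heights from depth and both views.

```bash
cat >> h.py <<'E'
def to(x,y,z,yaw=None,p=None):
    o=robot.get_obs();e=o['eef_pos'] if p is None else p[:3];r=o['orientation'][2] if p is None else p[3]
    d=np.array([x,y,z])-e;c,s=np.cos(r),np.sin(r)
    t=0 if yaw is None else (r-yaw+np.pi/2)%np.pi-np.pi/2
    print('tool d',np.round([c*d[0]+s*d[1],s*d[0]-c*d[1],-d[2]],4),'turn',round(t,3),'dist',round(np.linalg.norm(d),3))
E
cat > m.py <<'E'
from h import *
D=np.load('top1.npy');S=np.load('scene1.npy')
def cloud(n,D):
    c=robot.get_calibration(n);K=np.array(c['camera_matrix']);v,u=np.mgrid[:400,:640]
    P=np.dstack([(u-K[0,2])/K[0,0]*D,(v-K[1,2])/K[1,1]*D,D]);return R.from_euler('xyz',c['orientation']).apply(P.reshape(-1,3)).reshape(400,640,3)+c['xyz']
T=cloud('top',D);C=cloud('scene',S)
for k,a,b in [('A',(238.7,200.7),(236.2,224.2)),('B',(287.8,211.2),(303.2,227)),('C',(397.9,191.3),(406.8,211.1)),('D',(451.1,205.9),(470.75,198.25))]:
    f=at('top',*a,.034);g=at('top',*b,.034);m=(f+g)/2;h=f-g;y=np.arctan2(h[1],h[0]);o=m+.005*np.array([np.cos(y),np.sin(y),0])
    out=[k,np.round(o[:2],4),round(np.degrees(y),1),round(np.linalg.norm(h),4)]
    for N in (T,C):
        q=N.reshape(-1,3);near=np.hypot(*(q[:,:2]-m[:2]).T)<.05;z=q[near][:,2];s=q[near&(q[:,2]>.025)&(q[:,2]<.06)]
        (cx,cy),wh,an=cv2.minAreaRect((s[:,:2]*1000).astype(np.float32))
        out+=[len(s),np.round([cx,cy,*wh,an],1),'z',np.round(np.percentile(s[:,2],[50,95]),4),'tbl',round(np.percentile(z,20),4)]
    print(*out)
    print('   rib mid',np.round(m[:2],4))
for n,N,u,v in [('vial top',T,347,208),('vial sc',C,305,175),('clear',T,182,223),('holder',T,318,134),('holder sc',C,270,247),('blue fl',T,208,137),('or fl',T,434,137),('bl sc',C,393,323),('or sc',C,188,197)]:print(n,np.round(N[v,u],4))
I=cv2.cvtColor(cv2.imread('pics/top1.png'),cv2.COLOR_BGR2HSV)
for k,lo,hi,u0,u1,v0,v1,z in [('blue',(105,150,40),(125,255,255),150,260,110,165,.012),('orange',(5,150,60),(20,255,255),385,485,110,165,.012)]:
    m=np.zeros((400,640),np.uint8);m[v0:v1,u0:u1]=cv2.inRange(I,lo,hi)[v0:v1,u0:u1]
    r=cv2.minAreaRect(cv2.findNonZero(m));b=np.array([at('top',*p,z)[:2] for p in cv2.boxPoints(r)]);print(k,b.round(4).tolist(),b.mean(0).round(4),np.hypot(*(b[1]-b[0])),np.hypot(*(b[2]-b[1])))
    print(np.degrees(np.arctan2(*(b[1]-b[0])[::-1])))
q=T.reshape(-1,3);s=q[(np.hypot(q[:,0]-T[134,318,0],q[:,1]-T[134,318,1])<.05)&(q[:,2]>.012)&(q[:,2]<.035)];print('holder rim',cv2.minAreaRect((s[:,:2]*1000).astype(np.float32)),np.percentile(s[:,2],[10,50,90]))
for u,v in [(347,208),(184,223)]:
    s=q[(np.hypot(q[:,0]-T[v,u,0],q[:,1]-T[v,u,1])<.03)&(q[:,2]>.058)];print('cap',cv2.minEnclosingCircle((s[:,:2]*1000).astype(np.float32)),np.median(s[:,2]))
E
python3 m.py
```

```text
A [0.4639 0.1861] -6.2 0.0527 119 [459.8 186.   11.2  49.6  85.2] z [0.0337 0.0362] tbl -0.0007 148 [459.3 189.3  11.5  50.3  84.1] z [0.0336 0.0356] tbl -0.0
   rib mid [0.4589 0.1867]
B [0.4458 0.0609] 43.5 0.0493 102 [443.5  56.3  49.2   9.7  46.4] z [0.0339 0.037 ] tbl -0.0007 97 [442.   59.1  51.8  10.7  45.7] z [0.0336 0.035 ] tbl -0.0002
   rib mid [0.4421 0.0575]
C [ 0.4833 -0.1804] 22.8 0.0485 115 [ 479.2 -182.9   49.    10.4   21.9] z [0.0339 0.0366] tbl -0.0008 81 [ 478.1 -179.5   51.2   10.5   23.5] z [0.033  0.0348] tbl -0.0002
   rib mid [ 0.4787 -0.1823]
D [ 0.473  -0.3092] 110.3 0.0477 110 [ 476.  -314.8    9.9   49.9   20.6] z [0.034  0.0366] tbl -0.0007 94 [ 474.4 -311.4   13.1   50.6   19.7] z [0.032  0.0347] tbl -0.0002
   rib mid [ 0.4748 -0.3139]
vial top [ 0.4636 -0.0558  0.0678]
vial sc [ 0.472 -0.049  0.069]
clear [0.4366 0.2983 0.068 ]
holder [0.6407 0.0047 0.0029]
holder sc [6.341e-01 3.000e-04 4.200e-03]
blue fl [0.637 0.261 0.003]
or fl [ 0.6298 -0.2663  0.0038]
bl sc [0.6379 0.2662 0.0033]
or sc [ 0.6317 -0.2567  0.0049]
blue [[0.5997, 0.3492], [0.6833, 0.3467], [0.6744, 0.1727], [0.5907, 0.1761]] [0.637  0.2612] 0.08369829277418189 0.17424749879131768
-1.7356060368272723
orange [[0.5892, -0.1743], [0.6745, -0.1779], [0.669, -0.3529], [0.5837, -0.3484]] [ 0.6291 -0.2634] 0.08530359040432231 0.17507196346380052
-2.451998007651024
holder rim ((640.7548828125, 5.111972808837891), (57.84939193725586, 58.641639709472656), 83.95977020263672) [0.01596104 0.02417113 0.02655514]
cap ((467.0224304199219, -57.095008850097656), 12.244577407836914) 0.06782661972803461
cap ((439.14300537109375, 303.08447265625), 12.413590431213379) 0.06818453738528674
```

The manual's scale: shifts go in shares of 500 mm and turns go in shares of 180 degrees. Converting my numbers, 0.12 m / 0.5 = 0.24, 0.03 m / 0.5 = 0.06.

Request:
creep_tool(deltas=[[[0.7,0.06,-0.0432,0.0134,0],[0.5,0.12,-0.0864,0.0266,0],[0.5,0.18,-0.13,0.04,0],[0.5,0.24,-0.1728,0.054,0]]])

```text
t: 0.43
eef_pos: [0.2423, -0.3835, 0.1991]
orientation: [-3.141, -0.0, 0.293]
ft_force: [0.8, -0.0, -0.3]
grip_width: 0.759
gripper_force: 0.0
```

Request:
creep_tool(deltas=[[[0.5,0.06,-0.0432,0.0134,0],[0.5,0.12,-0.0864,0.0266,0],[0.5,0.18,-0.13,0.04,0],[0.5,0.24,-0.1728,0.054,0]]])

```text
t: 0.77
eef_pos: [0.3323, -0.2659, 0.1724]
orientation: [-3.141, 0.0, 0.293]
ft_force: [1.4, -0.2, -0.5]
grip_width: 0.516
gripper_force: 0.0
```

Request:
creep_tool(deltas=[[[0.5,0.06,-0.0432,0.0134,0.0318],[0.5,0.12,-0.0864,0.0266,0.0637],[0.5,0.18,-0.13,0.04,0.0955],[0.5,0.24,-0.1728,0.054,0.1241]]])

```text
t: 1.1
eef_pos: [0.4219, -0.149, 0.1455]
orientation: [3.141, 0.0, -0.1]
ft_force: [0.6, -1.0, 0.8]
grip_width: 0.501
gripper_force: 0.0
```

```bash
python3 -c "
from h import *
to(.4645,.187,.10,np.radians(-5.5))"
```

```text
tool d [ 0.0088 -0.3386  0.0455] turn -0.004 dist 0.342
```

To row units: -0.1693 m / 0.5 = -0.3386, -0.034 m / 0.5 = -0.068.

Request:
creep_tool(deltas=[[[0.5,0.002,-0.068,0.0092,0],[0.5,0.004,-0.136,0.018,0],[0.5,0.006,-0.204,0.0274,0],[0.5,0.008,-0.272,0.036,0],[0.5,0.0088,-0.3386,0.0456,0]]], quiet=true)

```text
ok
```

Request:
creep_tool(deltas=[[[0.5,0.002,-0.068,0.0092,0],[0.5,0.004,-0.136,0.018,0],[0.5,0.006,-0.204,0.0274,0],[0.5,0.008,-0.272,0.036,0],[0.5,0.0088,-0.3386,0.0456,0]]])

```text
t: 1.93
eef_pos: [0.462, 0.1874, 0.0998]
orientation: [3.141, 0.0, -0.095]
ft_force: [0.4, 0.5, 0.2]
grip_width: 0.499
gripper_force: 0.0
```

Request:
creep_tool(deltas=[[[0.5,0,0,0.04,0],[0.5,0,0,0.08,0],[0.5,0,0,0.11,0],[0.5,0,0,0.11,0]]])

```text
t: 2.27
eef_pos: [0.4599, 0.1854, 0.0423]
orientation: [3.139, 0.006, -0.094]
ft_force: [0.2, -0.5, -0.5]
grip_width: 0.499
gripper_force: 0.0
```

```bash
python3 - <<'E'
from h import *
to(.4645,.187,.010,np.radians(-5.5))
p,d=cap('scene');cv2.imwrite('pics/g1.png',cv2.resize(p[150:300,340:500,::-1],None,fx=4,fy=4,interpolation=cv2.INTER_CUBIC))
E
```

```text
tool d [ 0.0044 -0.002   0.0323] turn 0.002 dist 0.033
```

View pics/g1.png

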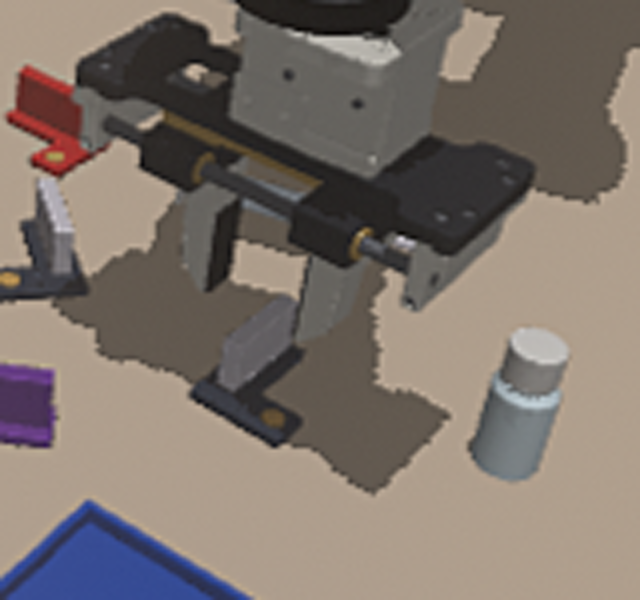

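The fingers straddle the rib (fingers at about (210,240) and (330,290), rib at (258,340)), and the clear vial is out of the way. Descend and grip.

To row units: 0.0315 m / 0.5 = 0.063, 0.0044 m / 0.5 = 0.0088.

Request:
creep_tool(deltas=[[[0.5,0.008,-0.002,0.03,0],[0.5,0.0088,-0.002,0.063,0],[0.0,0.0088,-0.002,0.063,0],[0.0,0.0088,-0.002,0.063,0],[0.0,0.0088,-0.002,0.063,0]]], grip_force=30)

```text
t: 2.73
eef_pos: [0.4673, 0.1862, 0.0148]
orientation: [-3.141, -0.001, -0.095]
ft_force: [0.5, 0.8, 0.1]
grip_width: 0.334
gripper_force: 0.0
```

Request:
creep_tool(deltas=[[[0.0,0,0,0,0],[0,0,0,0,0],[0,0,0,-0.04,0],[0,0,0,-0.1,0],[0,0,0,-0.18,0]]])

```text
t: 3.15
eef_pos: [0.465, 0.1858, 0.1033]
orientation: [3.14, 0.005, -0.095]
ft_force: [0.2, -0.0, -0.1]
grip_width: 0.01
gripper_force: 0.0
```

```bash
python3 -c "
from h import *
to(.6517,.305,.10,np.radians(87.7))"
```

```text
tool d [ 0.1746 -0.1364  0.0033] turn 1.516 dist 0.222
```

Lifted before the fingers had closed; check whether the bracket shifted.

Request:
creep_tool(deltas=[[[0.3,0,0,0,0],[0.5,0,0,0,0],[0.5,0,0,0,0],[0.5,0,0,0,0],[0.5,0,0,0,0]]])

```text
t: 3.57
eef_pos: [0.4658, 0.186, 0.1025]
orientation: [3.141, 0.002, -0.095]
ft_force: [-0.1, -0.3, -0.7]
grip_width: 0.324
gripper_force: 0.0
```

```bash
python3 - <<'E'
from h import *
p,d=cap('scene','s2.png')
c=robot.get_calibration('scene');K=np.array(c['camera_matrix']);v,u=np.mgrid[:400,:640]
P=np.dstack([(u-K[0,2])/K[0,0]*d,(v-K[1,2])/K[1,1]*d,d]).reshape(-1,3);q=R.from_euler('xyz',c['orientation']).apply(P)+c['xyz']
s=q[(np.hypot(q[:,0]-.4595,q[:,1]-.189)<.06)&(q[:,2]>.025)&(q[:,2]<.06)];print(len(s),cv2.minAreaRect((s[:,:2]*1000).astype(np.float32)))
to(.4645,.187,.011,np.radians(-5.5))
E
```

```text
136 ((459.0711975097656, 187.00904846191406), (11.27135181427002, 50.55018615722656), 85.94229888916016)
tool d [-0.0015 -0.0008  0.0916] turn 0.001 dist 0.092
```

To row units: 0.0915 m / 0.5 = 0.183, 0.06 m / 0.5 = 0.12.

Request:
creep_tool(deltas=[[[0.4,-0.002,0,0.06,0],[0.4,-0.002,0,0.12,0],[0.35,-0.002,0,0.183,0],[0.35,-0.002,0,0.183,0],[0,-0.002,0,0.183,0]]], grip_force=30)

```text
t: 4.03
eef_pos: [0.4643, 0.186, 0.0109]
orientation: [3.14, 0.005, -0.095]
ft_force: [-0.0, -0.8, 0.2]
grip_width: 0.317
gripper_force: 0.0
```

Request:
creep_tool(deltas=[[[0,0,0,0,0],[0,0,0,0,0],[0,0,0,0,0],[0,0,0,0,0],[0,0,0,0,0]]])

```text
t: 4.45
eef_pos: [0.4666, 0.1866, 0.0137]
orientation: [-3.141, -0.003, -0.095]
ft_force: [-0.7, -0.2, 6.4]
grip_width: 0.106
gripper_force: 30.0
```

To row units: -0.09 m / 0.5 = -0.18, -0.06 m / 0.5 = -0.12, -0.48 rad / 3.1416 = -0.1528.

Request:
creep_tool(deltas=[[[0,0,0,-0.06,0],[0,0,0,-0.12,-0.0382],[0,0,0,-0.18,-0.0764],[0,0,0,-0.18,-0.1146],[0,0,0,-0.18,-0.1528]]])

```text
t: 4.87
eef_pos: [0.467, 0.1867, 0.1049]
orientation: [3.141, -0.005, 0.391]
ft_force: [-0.7, -0.3, -0.8]
grip_width: 0.107
gripper_force: 30.0
```

Request:
creep_tool(deltas=[[[0,0,0,0,-0.0382],[0,0,0,0,-0.0764],[0,0,0,0,-0.1146],[0,0,0,0,-0.1528],[0,0,0,0,-0.191]]])

```text
t: 5.28
eef_pos: [0.4657, 0.1864, 0.1028]
orientation: [3.141, -0.001, 0.991]
ft_force: [0.3, 0.7, 0.1]
grip_width: 0.106
gripper_force: 30.0
```

Request:
creep_tool(deltas=[[[0,0,0,0,-0.0382],[0,0,0,0,-0.0764],[0,0,0,0,-0.1146],[0,0,0,0,-0.1528],[0,0,0,0,-0.1719]]])

```text
t: 5.7
eef_pos: [0.4657, 0.1864, 0.1028]
orientation: [3.141, -0.0, 1.531]
ft_force: [-0.5, 0.0, -0.8]
grip_width: 0.106
gripper_force: 30.0
```

```bash
python3 -c "
from h import *
to(.6517,.305,.10,np.radians(87.7))"
```

```text
tool d [0.1259 0.1812 0.0028] turn 0.001 dist 0.221
```

To row units: 0.15 m / 0.5 = 0.3, 0.09 m / 0.5 = 0.18.

Request:
creep_tool(deltas=[[[0,0.042,0.06,0,0],[0,0.084,0.12,0,0],[0,0.126,0.18,0,0],[0,0.168,0.24,0,0],[0,0.21,0.3,0,0]]])

```text
t: 6.12
eef_pos: [0.6215, 0.2853, 0.1029]
orientation: [3.141, -0.0, 1.525]
ft_force: [0.8, 0.5, 0.1]
grip_width: 0.103
gripper_force: 30.0
```

Request:
creep_tool(deltas=[[[0,0.042,0.062,0,0],[0,0.042,0.062,0.04,0],[0,0.042,0.062,0.08,0],[0,0.042,0.062,0.1,0],[0,0.042,0.062,0.1,0]]])

```text
t: 6.53
eef_pos: [0.6502, 0.3032, 0.049]
orientation: [-3.136, 0.002, 1.525]
ft_force: [-0.3, -0.4, -0.6]
grip_width: 0.107
gripper_force: 30.0
```

```bash
python3 -c "
from h import *
to(.6517,.305,.0175,np.radians(87.7))"
```

```text
tool d [0.0019 0.0015 0.0315] turn -0.006 dist 0.032
```

To row units: 0.033 m / 0.5 = 0.066, 0.028 m / 0.5 = 0.056.

Request:
creep_tool(deltas=[[[0,0,0,0.03,0],[0,0,0,0.056,0],[0,0,0,0.066,0],[0,0,0,0.066,0],[0,0,0,0.066,0]]])

```text
t: 6.95
eef_pos: [0.6523, 0.3039, 0.0198]
orientation: [3.141, -0.0, 1.525]
ft_force: [0.2, -0.1, -0.3]
grip_width: 0.108
gripper_force: 30.0
```

Request:
creep_tool(deltas=[[[0,0,0,0.002,0],[0,0,0,0.004,0],[0,0,0,0.004,0],[0.2,0,0,0.004,0],[0.35,0,0,0.004,0]]])

```text
t: 7.37
eef_pos: [0.6523, 0.3039, 0.0174]
orientation: [3.141, -0.0, 1.525]
ft_force: [0.2, 0.0, -0.6]
grip_width: 0.202
gripper_force: 0.0
```

To row units: -0.09 m / 0.5 = -0.18, -0.05 m / 0.5 = -0.1.

Request:
creep_tool(deltas=[[[0.35,0,0,0,0],[0.35,0,0,-0.04,0],[0.35,0,0,-0.1,0],[0.35,0,0,-0.18,0],[0.35,0,0,-0.18,0]]])

```text
t: 7.78
eef_pos: [0.6561, 0.3054, 0.1164]
orientation: [3.129, -0.005, 1.525]
ft_force: [0.1, 0.8, 1.7]
grip_width: 0.347
gripper_force: 0.0
```

```bash
python3 -c "
from h import *
to(.4833,-.1794,.10,np.radians(22.7))"
```

```text
tool d [-0.4921 -0.1505  0.0164] turn 1.129 dist 0.515
```

To row units: -0.19 m / 0.5 = -0.38, -0.152 m / 0.5 = -0.304.

Request:
creep_tool(deltas=[[[0.35,-0.076,-0.0226,0,0],[0.35,-0.152,-0.0452,0,0],[0.35,-0.228,-0.068,0,0],[0.35,-0.304,-0.0904,0,0],[0.35,-0.38,-0.113,0,0]]], quiet=true)

```text
ok
```

Request:
creep_tool(deltas=[[[0.35,-0.076,-0.0226,0,0.0382],[0.35,-0.152,-0.0452,0,0.0764],[0.35,-0.228,-0.068,0,0.1146],[0.35,-0.304,-0.0904,0,0.1528],[0.35,-0.38,-0.113,0,0.191]]])

```text
t: 8.62
eef_pos: [0.5212, -0.0721, 0.1075]
orientation: [3.141, -0.0, 0.919]
ft_force: [-0.4, 0.7, -0.2]
grip_width: 0.348
gripper_force: 0.0
```

```bash
python3 -c "
from h import *
to(.4833,-.1794,.10,np.radians(22.7))"
```

```text
tool d [-0.1083  0.0349  0.0075] turn 0.523 dist 0.114
```

To row units: -0.1083 m / 0.5 = -0.2166, -0.06 m / 0.5 = -0.12, 0.523 rad / 3.1416 = 0.1665.

Request:
creep_tool(deltas=[[[0.35,-0.06,0.02,0,0.0382],[0.35,-0.12,0.04,0,0.0764],[0.35,-0.2166,0.0698,0.04,0.1146],[0.35,-0.2166,0.0698,0.06,0.1528],[0.35,-0.2166,0.0698,0.08,0.1665]]])

```text
t: 9.03
eef_pos: [0.4836, -0.1811, 0.0666]
orientation: [3.141, 0.0, 0.392]
ft_force: [0.4, -0.4, 0.1]
grip_width: 0.347
gripper_force: 0.0
```

Request:
creep_tool(deltas=[[[0.35,0,0,0,0],[0.35,0,0,0,0],[0.35,0,0,0,0]]])

```text
t: 9.28
eef_pos: [0.4852, -0.1778, 0.0678]
orientation: [3.141, -0.001, 0.404]
ft_force: [0.1, -0.3, -0.8]
grip_width: 0.35
gripper_force: 0.0
```

```bash
python3 - <<'E'
from h import *
p,d=cap('scene')
cv2.imwrite('pics/g2.png',cv2.resize(p[90:240,190:350,::-1],None,fx=4,fy=4,interpolation=cv2.INTER_CUBIC))
to(.4833,-.1794,.0125,np.radians(22.7))
E
```

```text
tool d [-0.0026  0.0007  0.0555] turn 0.008 dist 0.056
```

View pics/g2.png

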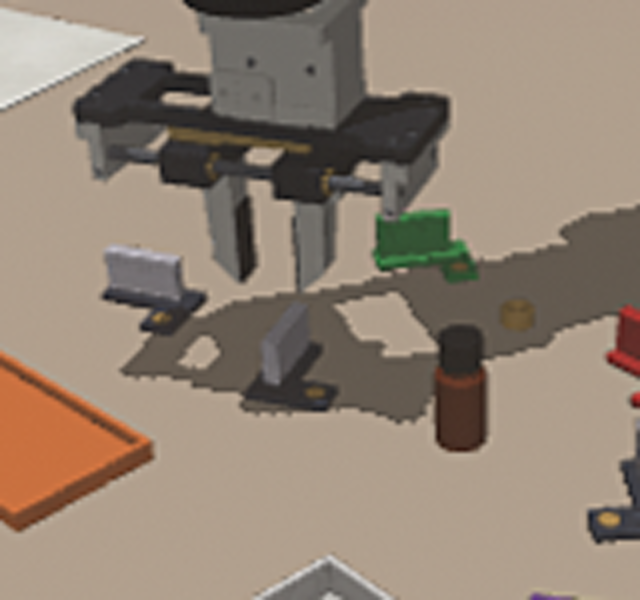

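The gripper is above bracket C (rib at (285,345)), with the fingers at (235,270) and (310,280) on either side. The amber vial at (460,390) is clear.

To row units: 0.0545 m / 0.5 = 0.109, 0.04 m / 0.5 = 0.08, 0.005 rad / 3.1416 = 0.0016.

Request:
creep_tool(deltas=[[[0.35,-0.004,0,0.04,0.0016],[0.35,-0.004,0,0.08,0.0016],[0.35,-0.004,0,0.109,0.0016],[0.35,-0.004,0,0.109,0.0016],[0,-0.004,0,0.109,0.0016]]], grip_force=30)

```text
t: 9.75
eef_pos: [0.4831, -0.1783, 0.013]
orientation: [-3.141, 0.0, 0.399]
ft_force: [-0.7, 0.6, 0.1]
grip_width: 0.315
gripper_force: 0.0
```

Request:
creep_tool(deltas=[[[0,0,0,0,0],[0,0,0,0,0],[0,0,0,0,0],[0,0,0,0,0],[0,0,0,0,0]]])

```text
t: 10.17
eef_pos: [0.4835, -0.1791, 0.0138]
orientation: [3.14, -0.001, 0.397]
ft_force: [0.3, 1.2, 6.2]
grip_width: 0.112
gripper_force: 30.0
```

Request:
creep_tool(deltas=[[[0,0,0,0,0],[0,0,0,-0.06,0],[0,0,0,-0.12,-0.0382],[0,0,0,-0.18,-0.0764],[0,0,0,-0.18,-0.1146]]])

```text
t: 10.58
eef_pos: [0.4856, -0.1803, 0.1083]
orientation: [3.132, -0.003, 0.763]
ft_force: [0.8, -0.4, -0.5]
grip_width: 0.109
gripper_force: 30.0
```

```bash
python3 -c "
from h import *
to(.6483,.22,.10,np.radians(87.7))"
```

```text
tool d [ 0.3942 -0.1769  0.0083] turn -0.768 dist 0.432
```

To row units: 0.165 m / 0.5 = 0.33, 0.132 m / 0.5 = 0.264.

Request:
creep_tool(deltas=[[[0,0.066,-0.0296,0,0],[0,0.132,-0.0592,0,0],[0,0.198,-0.0888,0,0],[0,0.264,-0.1184,0,0],[0,0.33,-0.148,0,0]]])

```text
t: 11.0
eef_pos: [0.5522, -0.0102, 0.103]
orientation: [3.141, -0.0, 0.757]
ft_force: [0.6, 0.4, -0.3]
grip_width: 0.105
gripper_force: 30.0
```

Request:
creep_tool(deltas=[[[0,0.066,-0.0296,0,-0.0382],[0,0.132,-0.0592,0,-0.0764],[0,0.198,-0.0888,0,-0.1146],[0,0.264,-0.1184,0,-0.1528],[0,0.33,-0.148,0,-0.191]]])

```text
t: 11.42
eef_pos: [0.6213, 0.1572, 0.1028]
orientation: [-3.142, 0.0, 1.363]
ft_force: [1.1, -0.6, 0.3]
grip_width: 0.106
gripper_force: 30.0
```

```bash
python3 -c "
from h import *
to(.6483,.22,.05,np.radians(87.7))"
```

```text
tool d [0.067  0.0135 0.0528] turn -0.168 dist 0.086
```

To row units: 0.067 m / 0.5 = 0.134, 0.0528 m / 0.5 = 0.1056, -0.168 rad / 3.1416 = -0.0535.

Request:
creep_tool(deltas=[[[0,0.066,0.014,0,-0.0382],[0,0.134,0.027,0.04,-0.0535],[0,0.134,0.027,0.1056,-0.0535],[0,0.134,0.027,0.1056,-0.0535],[0,0.134,0.027,0.1056,-0.0535]]])

```text
t: 11.83
eef_pos: [0.6466, 0.2177, 0.0478]
orientation: [-3.136, 0.002, 1.525]
ft_force: [0.4, 0.0, -0.2]
grip_width: 0.103
gripper_force: 30.0
```

```bash
python3 - <<'E'
from h import *
p,d=cap('scene')
cv2.imwrite('pics/g3.png',cv2.resize(p[180:380,300:500,::-1],None,fx=3,fy=3,interpolation=cv2.INTER_CUBIC))
to(.6483,.22,.0175,np.radians(87.7))
E
```

```text
tool d [0.0026 0.0001 0.0325] turn -0.006 dist 0.033
```

View pics/g3.png

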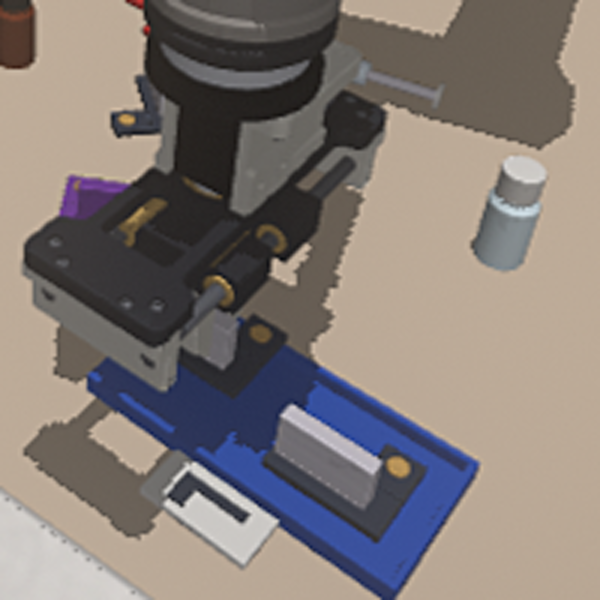

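Bracket A lies flat in the blue tray (rib at (330,455)), and C hangs over the free half with room to spare. Lower it.

To row units: 0.031 m / 0.5 = 0.062, 0.028 m / 0.5 = 0.056.

Request:
creep_tool(deltas=[[[0,0,0,0.03,0],[0,0,0,0.056,0],[0,0,0,0.062,0],[0,0,0,0.062,0],[0,0,0,0.062,0]]])

```text
t: 12.3
eef_pos: [0.6488, 0.2176, 0.0197]
orientation: [3.141, -0.0, 1.524]
ft_force: [-0.5, -0.7, 0.2]
grip_width: 0.105
gripper_force: 30.0
```

Request:
creep_tool(deltas=[[[0,0,0,0.002,0],[0,0,0,0.004,0],[0,0,0,0.004,0],[0.2,0,0,0.004,0],[0.35,0,0,0.004,0]]])

```text
t: 12.72
eef_pos: [0.6485, 0.2181, 0.0171]
orientation: [3.141, -0.0, 1.525]
ft_force: [-0.3, 0.4, -0.0]
grip_width: 0.209
gripper_force: 0.0
```

Request:
creep_tool(deltas=[[[0.35,0,0,0,0],[0.35,0,0,-0.06,0],[0.35,0,0,-0.12,0],[0.35,0,0,-0.18,0],[0.35,0,0,-0.18,0]]])

```text
t: 13.13
eef_pos: [0.6518, 0.2189, 0.1141]
orientation: [3.131, -0.003, 1.525]
ft_force: [2.2, -0.1, 1.1]
grip_width: 0.347
gripper_force: 0.0
```

Request:
creep_tool(deltas=[[[0.35,0,0,0,0],[0.35,0,0,0,0]]])

```text
t: 13.3
eef_pos: [0.648, 0.218, 0.1063]
orientation: [-3.141, 0.0, 1.525]
ft_force: [0.1, 1.6, -0.5]
grip_width: 0.35
gripper_force: 0.0
```

```bash
python3 -c "
from h import *
to(.4462,.0613,.075,np.radians(45.5))"
```

```text
tool d [-0.1657 -0.1944  0.0313] turn 0.731 dist 0.257
```

To row units: -0.13 m / 0.5 = -0.26, -0.11 m / 0.5 = -0.22, 0.36 rad / 3.1416 = 0.1146.

Request:
creep_tool(deltas=[[[0.35,-0.044,-0.052,0,0],[0.35,-0.088,-0.104,0,0],[0.35,-0.132,-0.156,0,0.0382],[0.35,-0.176,-0.208,0,0.0764],[0.35,-0.22,-0.26,0,0.1146]]])

```text
t: 13.72
eef_pos: [0.5109, 0.1132, 0.1052]
orientation: [-3.139, 0.002, 1.159]
ft_force: [-0.3, 0.4, 0.3]
grip_width: 0.346
gripper_force: 0.0
```

```bash
python3 -c "
from h import *
to(.4462,.0613,.07,np.radians(45.5))"
```

```text
tool d [-0.0735 -0.0386  0.0352] turn 0.365 dist 0.09
```

To row units: -0.0745 m / 0.5 = -0.149, -0.0386 m / 0.5 = -0.0772, 0.365 rad / 3.1416 = 0.1162.

Request:
creep_tool(deltas=[[[0.35,-0.07,-0.038,0.02,0.0382],[0.35,-0.149,-0.0772,0.04,0.0764],[0.35,-0.149,-0.0772,0.072,0.1162],[0.35,-0.149,-0.0772,0.072,0.1162],[0.35,-0.149,-0.0772,0.072,0.1162]]])

```text
t: 14.13
eef_pos: [0.4482, 0.0608, 0.0701]
orientation: [-3.14, 0.002, 0.803]
ft_force: [0.8, 0.3, 0.2]
grip_width: 0.352
gripper_force: 0.0
```

```bash
python3 - <<'E'
from h import *
to(.4462,.0613,.0125,np.radians(45.5))
E
```

```text
tool d [-0.001  -0.0018  0.0576] turn 0.009 dist 0.058
```

To row units: 0.057 m / 0.5 = 0.114, 0.04 m / 0.5 = 0.08, 0.008 rad / 3.1416 = 0.0025.

Request:
creep_tool(deltas=[[[0.35,-0.002,-0.003,0.04,0.0025],[0.35,-0.002,-0.003,0.08,0.0025],[0.35,-0.002,-0.003,0.114,0.0025],[0.35,-0.002,-0.003,0.114,0.0025],[0,-0.002,-0.003,0.114,0.0025]]], grip_force=30)

```text
t: 14.55
eef_pos: [0.4476, 0.0618, 0.0137]
orientation: [-3.141, 0.001, 0.795]
ft_force: [0.1, -0.0, 1.2]
grip_width: 0.312
gripper_force: 0.0
```

Request:
creep_tool(deltas=[[[0,0,0,0,0],[0,0,0,0,0],[0,0,0,0,0],[0,0,0,0,0],[0,0,0,0,0]]])

```text
t: 14.97
eef_pos: [0.4478, 0.0613, 0.0148]
orientation: [3.14, -0.002, 0.792]
ft_force: [-0.1, 1.4, 6.8]
grip_width: 0.106
gripper_force: 30.0
```

Request:
creep_tool(deltas=[[[0,0,0,0,0],[0,0,0,-0.06,0],[0,0,0,-0.12,-0.0382],[0,0,0,-0.18,-0.0764],[0,0,0,-0.18,-0.1146]]])

```text
t: 15.38
eef_pos: [0.4499, 0.0611, 0.1089]
orientation: [3.133, -0.003, 1.158]
ft_force: [1.4, 0.1, -1.1]
grip_width: 0.103
gripper_force: 30.0
```

```bash
python3 -c "
from h import *
to(.6182,-.219,.10,np.radians(87.8))"
```

```text
tool d [-0.1891  0.2665  0.0089] turn -0.374 dist 0.327
```

To row units: 0.15 m / 0.5 = 0.3, -0.021 m / 0.5 = -0.042.

Request:
creep_tool(deltas=[[[0,-0.042,0.06,0,0],[0,-0.084,0.12,0,0],[0,-0.126,0.18,0,0],[0,-0.168,0.24,0,0],[0,-0.21,0.3,0,0]]])

```text
t: 15.8
eef_pos: [0.5417, -0.0973, 0.1042]
orientation: [3.141, 0.0, 1.152]
ft_force: [0.4, 0.8, -0.6]
grip_width: 0.108
gripper_force: 30.0
```

Request:
creep_tool(deltas=[[[0,-0.042,0.058,0,-0.0382],[0,-0.084,0.116,0,-0.0764],[0,-0.126,0.174,0,-0.1146],[0,-0.168,0.234,0,-0.119],[0,-0.168,0.234,0.04,-0.119]]])

```text
t: 16.22
eef_pos: [0.6188, -0.2277, 0.0878]
orientation: [3.13, 0.007, 1.523]
ft_force: [-0.3, -0.3, -0.6]
grip_width: 0.109
gripper_force: 30.0
```

```bash
python3 -c "
from h import *
to(.6182,-.219,.05,np.radians(87.8))"
```

```text
tool d [ 0.0086 -0.0011  0.0378] turn -0.009 dist 0.039
```

To row units: 0.033 m / 0.5 = 0.066, 0.015 m / 0.5 = 0.03, -0.006 rad / 3.1416 = -0.0019.

Request:
creep_tool(deltas=[[[0,0.006,0,0.03,-0.0019],[0,0.006,0,0.066,-0.0019],[0,0.006,0,0.066,-0.0019],[0,0.006,0,0.066,-0.0019]]])

```text
t: 16.55
eef_pos: [0.6133, -0.2167, 0.0501]
orientation: [-3.139, -0.001, 1.532]
ft_force: [0.4, -0.1, 0.3]
grip_width: 0.104
gripper_force: 30.0
```

```bash
python3 - <<'E'
from h import *
p,d=cap('scene')
cv2.imwrite('pics/g4.png',cv2.resize(p[110:270,110:310,::-1],None,fx=3,fy=3,interpolation=cv2.INTER_CUBIC))
to(.6182,-.219,.0185,np.radians(87.8))
E
```

```text
tool d [-0.0017  0.0041  0.0329] turn -0.0 dist 0.033
```

View pics/g4.png

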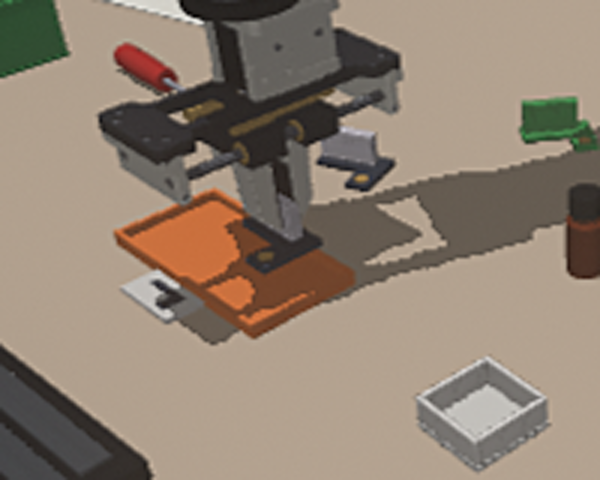

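Bracket B hangs over the +y half of the orange tray, its foot (265,257) towards the tab; the tray is otherwise empty. Lower it.

To row units: 0.031 m / 0.5 = 0.062, 0.028 m / 0.5 = 0.056.

Request:
creep_tool(deltas=[[[0,-0.002,0.006,0.03,0],[0,-0.002,0.006,0.056,0],[0,-0.002,0.006,0.062,0],[0,-0.002,0.006,0.062,0],[0,-0.002,0.006,0.062,0]]])

```text
t: 17.02
eef_pos: [0.6168, -0.218, 0.0193]
orientation: [-3.141, -0.0, 1.532]
ft_force: [0.4, -0.9, -0.5]
grip_width: 0.103
gripper_force: 30.0
```

Request:
creep_tool(deltas=[[[0,0,0,0.002,0],[0,0,0,0.004,0],[0,0,0,0.004,0],[0.2,0,0,0.004,0],[0.35,0,0,0.004,0]]])

```text
t: 17.43
eef_pos: [0.6172, -0.2182, 0.018]
orientation: [3.141, 0.0, 1.532]
ft_force: [1.0, -0.1, -0.4]
grip_width: 0.207
gripper_force: 0.0
```

Request:
creep_tool(deltas=[[[0.35,0,0,0,0],[0.35,0,0,-0.06,0],[0.35,0,0,-0.12,0],[0.35,0,0,-0.18,0],[0.35,0,0,-0.18,0]]])

```text
t: 17.85
eef_pos: [0.6203, -0.2196, 0.1147]
orientation: [3.131, 0.005, 1.532]
ft_force: [1.1, -0.1, 1.7]
grip_width: 0.348
gripper_force: 0.0
```

Request:
creep_tool(deltas=[[[0.35,0,0,0,0],[0.35,0,0,0,0]]])

```text
t: 18.02
eef_pos: [0.6166, -0.2179, 0.1071]
orientation: [-3.141, -0.0, 1.532]
ft_force: [-0.1, 0.8, -0.8]
grip_width: 0.35
gripper_force: 0.0
```

```bash
python3 -c "
from h import *
to(.4735,-.3085,.07,np.radians(110.2))"
```

```text
tool d [-0.096  -0.1395  0.0371] turn -0.391 dist 0.173
```

To row units: -0.1395 m / 0.5 = -0.279, -0.116 m / 0.5 = -0.232, -0.391 rad / 3.1416 = -0.1245.

Request:
creep_tool(deltas=[[[0.35,-0.04,-0.058,0,-0.0318],[0.35,-0.08,-0.116,0,-0.0637],[0.35,-0.12,-0.174,0,-0.0955],[0.35,-0.16,-0.232,0.04,-0.1245],[0.35,-0.192,-0.279,0.074,-0.1245]]])

```text
t: 18.43
eef_pos: [0.4715, -0.3092, 0.0694]
orientation: [-3.141, -0.001, 1.928]
ft_force: [-0.1, -1.1, -0.4]
grip_width: 0.349
gripper_force: 0.0
```

Request:
creep_tool(deltas=[[[0.35,0,0,0,0],[0.35,0,0,0,0],[0.35,0,0,0,0]]])

```text
t: 18.68
eef_pos: [0.4741, -0.3084, 0.0702]
orientation: [-3.141, -0.001, 1.922]
ft_force: [0.4, -0.2, -0.6]
grip_width: 0.352
gripper_force: 0.0
```

```bash
python3 - <<'E'
from h import *
p,d=cap('scene')
cv2.imwrite('pics/g5.png',cv2.resize(p[110:270,110:310,::-1],None,fx=3,fy=3,interpolation=cv2.INTER_CUBIC))
to(.4735,-.3085,.0125,np.radians(110.2))
E
```

```text
tool d [ 0.0003 -0.0012  0.0582] turn -0.0 dist 0.058
```

View pics/g5.png

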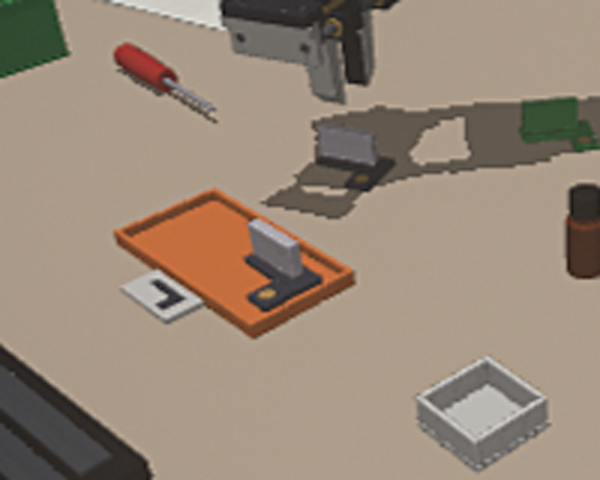

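B lies flat in the orange tray (foot at (268,293)), and the gripper is over D (rib at (348,145)). Grip D.

To row units: 0.0572 m / 0.5 = 0.1144, 0.04 m / 0.5 = 0.08.

Request:
creep_tool(deltas=[[[0.35,0,-0.002,0.04,0],[0.35,0,-0.002,0.08,0],[0.35,0,-0.002,0.1144,0],[0.35,0,-0.002,0.1144,0],[0,0,-0.002,0.1144,0]]], grip_force=30)

```text
t: 19.15
eef_pos: [0.4737, -0.3081, 0.0134]
orientation: [-3.141, -0.001, 1.924]
ft_force: [-0.3, -0.3, -0.4]
grip_width: 0.313
gripper_force: 0.0
```

Request:
creep_tool(deltas=[[[0,0,0,0,0],[0,0,0,0,0],[0,0,0,0,0],[0,0,0,0,0],[0,0,0,0,0]]])

```text
t: 19.57
eef_pos: [0.4738, -0.3094, 0.0149]
orientation: [3.14, 0.002, 1.923]
ft_force: [1.1, 2.2, 7.0]
grip_width: 0.103
gripper_force: 30.0
```

Request:
creep_tool(deltas=[[[0,0,0,0,0],[0,0,0,-0.06,0],[0,0,0,-0.12,0.0382],[0,0,0,-0.18,0.0764],[0,0,0,-0.18,0.1245]]])

```text
t: 19.98
eef_pos: [0.4754, -0.3112, 0.1097]
orientation: [3.134, 0.007, 1.552]
ft_force: [1.6, -1.4, -0.1]
grip_width: 0.105
gripper_force: 30.0
```

Request:
creep_tool(deltas=[[[0,0,0,0,0],[0,0,0,0,0]]])

```text
t: 20.15
eef_pos: [0.4726, -0.3088, 0.1036]
orientation: [-3.141, -0.0, 1.562]
ft_force: [-0.2, 0.1, -0.2]
grip_width: 0.109
gripper_force: 30.0
```

```bash
python3 -c "
from h import *
to(.6148,-.304,.10,np.radians(87.8))"
```

```text
tool d [0.0061 0.1422 0.0036] turn 0.029 dist 0.142
```

To row units: 0.1422 m / 0.5 = 0.2844, 0.106 m / 0.5 = 0.212, 0.029 rad / 3.1416 = 0.0092.

Request:
creep_tool(deltas=[[[0,0.002,0.07,0,0],[0,0.004,0.14,0,0.0032],[0,0.008,0.212,0,0.0064],[0,0.012,0.2844,0.03,0.0092],[0,0.012,0.2844,0.08,0.0092]]])

```text
t: 20.57
eef_pos: [0.6221, -0.3047, 0.0645]
orientation: [3.133, 0.003, 1.535]
ft_force: [-0.5, -0.1, -0.0]
grip_width: 0.106
gripper_force: 30.0
```

Request:
creep_tool(deltas=[[[0,0,0,0.026,0],[0,0,0,0.026,0],[0,0,0,0.026,0],[0,0,0,0.026,0]]])

```text
t: 20.9
eef_pos: [0.6147, -0.3054, 0.0515]
orientation: [3.142, 0.0, 1.529]
ft_force: [0.1, -0.9, -0.2]
grip_width: 0.108
gripper_force: 30.0
```

```bash
python3 -c "
from h import *
to(.6148,-.304,.0185,np.radians(87.8))"
```

```text
tool d [0.0014 0.0001 0.033 ] turn -0.003 dist 0.033
```

The manual's scale: shifts go in shares of 500 mm and turns go in shares of 180 degrees. Converting my numbers, 0.0315 m / 0.5 = 0.063, 0.028 m / 0.5 = 0.056.

Request:
creep_tool(deltas=[[[0,0,0,0.03,0],[0,0,0,0.056,0],[0,0,0,0.063,0],[0,0,0,0.063,0],[0,0,0,0.063,0]]])

```text
t: 21.32
eef_pos: [0.6151, -0.3051, 0.0197]
orientation: [3.141, 0.0, 1.529]
ft_force: [0.5, 0.5, -0.4]
grip_width: 0.106
gripper_force: 30.0
```

Request:
creep_tool(deltas=[[[0,0,0,0.002,0],[0,0,0,0.004,0],[0,0,0,0.004,0],[0.2,0,0,0.004,0],[0.35,0,0,0.004,0]]])

```text
t: 21.73
eef_pos: [0.6154, -0.305, 0.0176]
orientation: [3.141, 0.0, 1.529]
ft_force: [-0.5, -0.1, 0.7]
grip_width: 0.205
gripper_force: 0.0
```

Request:
creep_tool(deltas=[[[0.35,0,0,0,0],[0.5,0,0,-0.06,0],[0.6,0,0,-0.14,0],[0.65,0,0,-0.22,0],[0.65,0,0,-0.22,0]]])

```text
t: 22.15
eef_pos: [0.619, -0.3071, 0.1367]
orientation: [3.129, 0.008, 1.529]
ft_force: [1.0, -0.0, 1.5]
grip_width: 0.567
gripper_force: 0.0
```

Request:
creep_tool(deltas=[[[0.65,0,0,0,0],[0.65,0,0,0,0]]])

```text
t: 22.32
eef_pos: [0.6149, -0.3046, 0.1267]
orientation: [-3.141, -0.0, 1.529]
ft_force: [-0.2, 0.2, -1.1]
grip_width: 0.646
gripper_force: 0.0
```

```bash
python3 -c "
from h import *
to(.467,-.0555,.12,np.radians(60))"
```

```text
tool d [ 0.2427 -0.1582  0.0067] turn 0.482 dist 0.29
```

To row units: 0.1517 m / 0.5 = 0.3034, 0.0303 m / 0.5 = 0.0606.

Request:
creep_tool(deltas=[[[0.65,0.0606,-0.0396,0,0],[0.65,0.1214,-0.0792,0,0],[0.65,0.182,-0.1186,0,0],[0.65,0.2426,-0.158,0,0],[0.65,0.3034,-0.1978,0,0]]])

```text
t: 22.73
eef_pos: [0.5205, -0.1473, 0.1251]
orientation: [-3.138, -0.002, 1.529]
ft_force: [0.4, 0.5, 0.5]
grip_width: 0.648
gripper_force: 0.0
```

Request:
creep_tool(deltas=[[[0.65,0.0606,-0.0396,0,0],[0.65,0.1214,-0.0792,0,0],[0.65,0.182,-0.1186,0,0],[0.65,0.182,-0.1186,0.04,0],[0.65,0.182,-0.1186,0.04,0]]])

```text
t: 23.15
eef_pos: [0.464, -0.0536, 0.104]
orientation: [-3.134, -0.002, 1.531]
ft_force: [0.1, -1.4, -0.6]
grip_width: 0.652
gripper_force: 0.0
```

```bash
python3 - <<'E'
from h import *
p,d=cap('scene')
cv2.imwrite('pics/g6.png',cv2.resize(p[90:240,200:400,::-1],None,fx=3,fy=3,interpolation=cv2.INTER_CUBIC))
to(.467,-.0555,.026)
E
```

```text
tool d [-0.0007  0.0016  0.0792] turn 0 dist 0.079
```

View pics/g6.png

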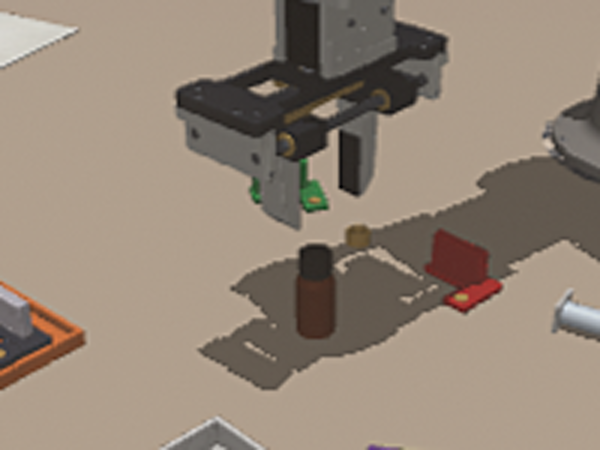

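The vial (316,290) stands centred below the open fingers (285,200) and (352,165). Descend and grip gently.

To row units: 0.0805 m / 0.5 = 0.161, 0.06 m / 0.5 = 0.12.

Request:
creep_tool(deltas=[[[0.65,0,0,0.06,0],[0.65,0,0,0.12,0],[0.65,0,0,0.161,0],[0.65,0,0,0.161,0],[0.5,0,0,0.161,0]]], grip_force=15)

```text
t: 23.62
eef_pos: [0.4671, -0.0564, 0.026]
orientation: [-3.139, -0.001, 1.528]
ft_force: [-0.1, 0.0, 0.6]
grip_width: 0.613
gripper_force: 0.0
```

Request:
creep_tool(deltas=[[[0,0,0,0,0],[0,0,0,0,0],[0,0,0,0,0],[0,0,0,0,0],[0,0,0,0,0]]])

```text
t: 24.03
eef_pos: [0.4679, -0.0559, 0.0276]
orientation: [3.14, 0.001, 1.529]
ft_force: [0.1, -0.6, 4.3]
grip_width: 0.319
gripper_force: 15.0
```

Request:
creep_tool(deltas=[[[0,0,0,0,0],[0,0,0,0,0]]])

```text
t: 24.2
eef_pos: [0.4679, -0.0559, 0.0276]
orientation: [3.14, 0.001, 1.529]
ft_force: [-1.0, 1.0, 6.7]
grip_width: 0.319
gripper_force: 15.0
```

To row units: -0.07 m / 0.5 = -0.14, -0.04 m / 0.5 = -0.08.

Request:
creep_tool(deltas=[[[0,0,0,-0.04,0],[0,0,0,-0.08,0],[0,0,0,-0.14,0],[0,0,0,-0.14,0],[0,0,0,-0.14,0]]])

```text
t: 24.62
eef_pos: [0.4684, -0.056, 0.0981]
orientation: [3.138, 0.001, 1.529]
ft_force: [1.0, -0.2, -1.2]
grip_width: 0.319
gripper_force: 15.0
```

```bash
python3 -c "
from h import *
to(.640,.0065,.0965)"
```

```text
tool d [0.0695 0.1689 0.0016] turn 0 dist 0.183
```

To row units: 0.141 m / 0.5 = 0.282, 0.1128 m / 0.5 = 0.2256.

Request:
creep_tool(deltas=[[[0,0.0232,0.0564,0,0],[0,0.0464,0.1128,0,0],[0,0.0696,0.1692,0,0],[0,0.0928,0.2256,0,0],[0,0.116,0.282,0,0]]])

```text
t: 25.03
eef_pos: [0.611, -0.0029, 0.0951]
orientation: [-3.139, -0.0, 1.529]
ft_force: [0.8, 0.6, 0.1]
grip_width: 0.318
gripper_force: 15.0
```

Request:
creep_tool(deltas=[[[0,0.0232,0.0564,0,0],[0,0.0232,0.0564,0.03,0],[0,0.0232,0.0564,0.06,0],[0,0.0232,0.0564,0.06,0],[0,0.0232,0.0564,0.06,0]]])

```text
t: 25.45
eef_pos: [0.6378, 0.0069, 0.0646]
orientation: [-3.137, -0.0, 1.529]
ft_force: [-0.7, 0.9, 1.0]
grip_width: 0.319
gripper_force: 15.0
```

```bash
python3 - <<'E'
from h import *
p,d=cap('scene')
cv2.imwrite('pics/g7.png',cv2.resize(p[150:300,180:380,::-1],None,fx=3,fy=3,interpolation=cv2.INTER_CUBIC))
to(.640,.0065,.0315)
E
```

```text
tool d [-0.0002  0.0013  0.0344] turn 0 dist 0.034
```

View pics/g7.png

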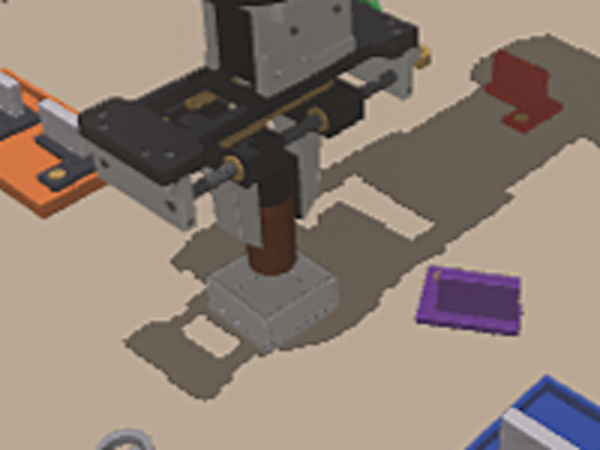

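The upright vial (272,240) hangs centred over the holder opening (273,283). Lower it.

To row units: 0.033 m / 0.5 = 0.066, 0.024 m / 0.5 = 0.048.

Request:
creep_tool(deltas=[[[0,0,0,0.024,0],[0,0,0,0.048,0],[0,0,0,0.066,0],[0,0,0,0.066,0],[0,0,0,0.066,0]]])

```text
t: 25.92
eef_pos: [0.6388, 0.0067, 0.033]
orientation: [-3.14, 0.0, 1.529]
ft_force: [-0.9, -0.5, -0.8]
grip_width: 0.322
gripper_force: 15.0
```

Request:
creep_tool(deltas=[[[0,0,0,0.002,0],[0,0,0,0.004,0],[0,0,0,0.004,0],[0,0,0,0.004,0]]])

```text
t: 26.25
eef_pos: [0.6394, 0.0067, 0.0318]
orientation: [3.141, 0.0, 1.529]
ft_force: [-0.1, 0.1, 0.3]
grip_width: 0.32
gripper_force: 15.0
```

To row units: 0.001 m / 0.5 = 0.002.

Request:
creep_tool(deltas=[[[0,0,0,0.002,0],[0,0,0,0.002,0],[0,0,0,0.002,0],[0.34,0,0,0.002,0],[0.38,0,0,0.002,0]]])

```text
t: 26.67
eef_pos: [0.6393, 0.0067, 0.0306]
orientation: [-3.141, 0.0, 1.529]
ft_force: [0.6, 0.6, 0.1]
grip_width: 0.365
gripper_force: 0.0
```

Request:
creep_tool(deltas=[[[0.5,0,0,0,0],[0.65,0,0,0,0],[0.65,0,0,0,0],[0.65,0,0,0,0],[0.65,0,0,0,0]]])

```text
t: 27.08
eef_pos: [0.6393, 0.0067, 0.0306]
orientation: [-3.142, 0.0, 1.529]
ft_force: [0.2, -0.3, -0.3]
grip_width: 0.64
gripper_force: 0.0
```

Request:
creep_tool(deltas=[[[0.65,0,0,-0.06,0],[0.65,0,0,-0.12,0],[0.65,0,0,-0.2,0],[0.65,0,0,-0.26,0],[0.65,0,0,-0.26,0]]])

```text
t: 27.5
eef_pos: [0.6428, 0.0065, 0.1685]
orientation: [3.129, 0.001, 1.529]
ft_force: [0.8, -0.7, 0.4]
grip_width: 0.647
gripper_force: 0.0
```

Request:
creep_tool(deltas=[[[0.65,0.03,-0.07,0,0],[0.65,0.06,-0.14,0,0],[0.65,0.09,-0.21,0,0],[0.65,0.12,-0.28,0,0],[0.65,0.15,-0.34,0,0]]])

```text
t: 27.92
eef_pos: [0.4701, 0.0893, 0.1604]
orientation: [-3.141, 0.0, 1.529]
ft_force: [0.7, 0.4, 0.2]
grip_width: 0.654
gripper_force: 0.0
```

Request:
creep_tool(deltas=[[[0.65,0,-0.06,0,0],[0.65,0,-0.1,0,0],[0.65,0,-0.12,0,0],[0.65,0,-0.12,0,0],[0.65,0,-0.12,0,0]]])

```text
t: 28.33
eef_pos: [0.4137, 0.0912, 0.1611]
orientation: [3.14, -0.0, 1.529]
ft_force: [1.1, -1.2, -0.5]
grip_width: 0.651
gripper_force: 0.0
```

```bash
python3 - <<'E'
from h import *
p,d=cap('top');cv2.imwrite('pics/f1.png',cv2.resize(p[90:240,150:490,::-1],None,fx=2.3,fy=2.3,interpolation=cv2.INTER_CUBIC))
p,d=cap('scene','f2.png')
E
```

```text
(no output)
```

View pics/f2.png

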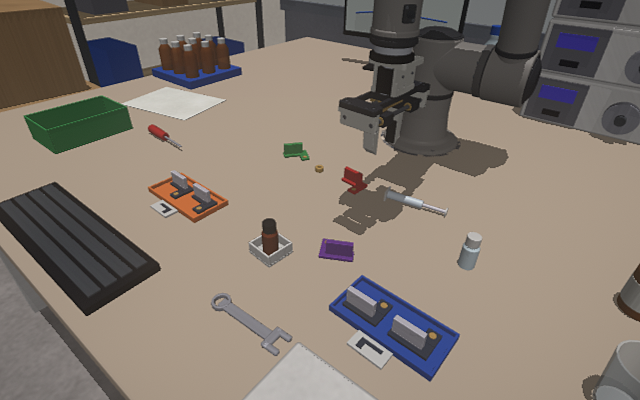

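View pics/f1.png

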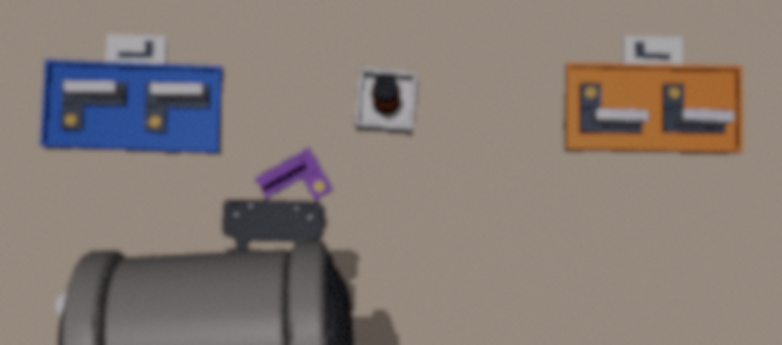

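Both left-hand brackets lie flat in the blue tray at (365,305) and (412,332), both right-hand ones in the orange tray, the amber vial stands upright in the holder at (270,240), and the clear vial is still standing at (470,250). The robot is clear, so I'll hand in.

```bash
python3 -c "
from cell import robot
print(robot.sign_off())"
```

```text
the job is handed in; nothing more can be done
None
```

I handed the job in at about 28 s: the last pictures show both left-hand brackets flat in the blue tray, both right-hand brackets flat in the orange tray, the amber vial upright in the white holder, and the clear vial still standing in its place.

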